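# Roll the string caddy from the stringing machine to its bay and latch it in

### The arm

A 7-joint arm with a two-finger parallel gripper is mounted at the origin on the work surface. World frame = base frame: x ahead of the robot, y to its left, z up, the work surface at z = 0. Lengths are in m, angles in rad, forces in N, time in s.
With the tool pointing down it reaches from about 0.35 to 0.9 m from the base axis. Payload 19.9 kg.
Tool frame: the origin (TCP) lies between the finger pads; the fingertips stand 19 mm ahead of it and the grasp point (between the pads) is the TCP; z points along the fingers, y is the line along which they close (so a half turn about z gives the same grasp; the last joint's range is limited). The gripper opens to 94 mm and grips with 3 to 60 N. Pads are 16 mm wide; open, the fingers measure 119 mm over their backs; the gripper's body (75 mm by 177 mm) begins 78 mm behind the grasp point.
Start: joints at [-1.173, 0.417, -0.01, 1.614, 0.005, 1.111, -0.053], TCP at [0.266, 0.566, 0.224] pointing down, gripper open.
Joint ranges: [-2.81, 2.81], [-0.39, 2.02], [-1.27, 1.25], [0.06, 2.57], [-1.19, 4.33], [0.19, 2], [-2.82, 2.82]. Speed limits (rad/s): [1.89, 1.89, 2.39, 2.39, 3.01, 3.01, 3.01].

### API

Orientations are given as a 3x3 rotation matrix whose columns are the frame's x, y, z axes.
In Python, from rig import robot gives the robot as it stands. Calls block until the motion is done:
- robot.move_ptp(position, orientation): joint-space move of the TCP to a pose.
- robot.move_linear(position, velocity=0.15, frame=None, threshold=None): straight line of the TCP; frame=None keeps the orientation; velocity is the mean speed in m/s. With threshold (N) it stops when the force on the tool has changed by that much, and returns True; else False.
- robot.goto_joints(angles): joint-space move.
- robot.gripper_to(opening): finger opening in m; the grip force is fixed at half the most; returns when the fingers have stopped.
- robot.pause(seconds).
- robot.ik(position, orientation): joint angles nearest the present ones, or None.
- robot.get_state(): the state.
- robot.grab_frame(name): name is "side" or "top" or "wrist"; returns the picture (384x512x3 uint8, red, green, blue); there is no depth.
- robot.camera_info(name): a dict with "fx", "fy", "cx", "cy" (pixels), "dist" ([k1, k2, p1, p2, k3] as OpenCV has them; the pictures are not rectified), "rvec" (rotation vector, rad) and "tvec" (3), from world to camera coordinates, as OpenCV has them. Camera axes: x right, y down, z forward; pixel columns grow to the right and rows downward; lengths in m; the calibration is good to about 2 mm. A picture is of the moment at which its call begins: read the wrist's pose just before it. camera_info takes no time and is no camera call; for the wrist camera it gives the pose at the moment of the call.
A pose or a line that the arm cannot do raises robot.PlanningError and nothing moves.
- robot.sign_off(): hands the job in; it is judged then, once.
The state is a dict: "time": time; "qpos": joint angles; "joint_vel": joint speeds; "effort": joint torques, N m; "ee_pos": TCP position; "tool_rot": TCP orientation; "force": force on the tool from outside, world axes, zero at the start; "moment": the same for the moment, N m; "opening": finger opening in m; "grasp_force": force on a finger pad.
Only numpy, scipy, OpenCV 4.12 (cv2) and the standard library are available. Lean on these libraries where they do the work, as an engineer would, in place of code of your own. Each camera call takes 0.05 s, during which the arm holds its last target. There are 200 camera calls.

### The job

Roll the blue string caddy forwards out from the stringing machine until its tail bar is clear and both front castors trail straight, and let go of it. Then roll it on, nose first, under the clear riser until it stands squarely on the yellow outline with its castors still trailing straight, let go, and turn the red turnbutton fully across behind its tail. Keep the caddy's wheels on the bench and leave the loose reel, can and grip pack alone.

Things in the scene. Friction and masses are not known exactly. Their poses are not given: they have to be found in the camera images.
- caddy_center (a point): middle of the blue wheeled caddy, 55 mm above the bench. x points to its nose (orange tab), y to its left, z up. Deck 180 long (x) x 120 wide x 10 mm thick, top 42 mm above the bench, side lips 10 mm higher. A lime string reel 72 mm across is fixed in its middle, top 84 mm above the bench.
- caddy: the same caddy; origin at bench level under its middle, same axes. 0.6 to 0.9 kg. Two swivel castors under the nose, two fixed wheels under the tail with their axle 60 mm behind the middle: it rolls along its x and turns about that axle; sideways it only scrubs. Rolls with under 1 N and stays where it is left.
- tow_tab (a point): orange upright tab at the caddy's nose, 78 mm ahead of its middle: 10 mm thick (x), 44 mm wide (y), from the deck to 108 mm above the bench; this point is on its centre line, 90 mm above the bench. It is under the riser when parked.
- tail_bar (a point): black rubber push bar at the caddy's tail, 82 mm behind its middle: 10 mm thick (x), 92 mm wide (y), from 78 to 108 mm above the bench, on two steel posts at its ends; this point is its centre, 93 mm above the bench. At the start it is only about 14 mm from the machine's face, too near to grip.
- wheel_left (a point): wheel centre of the left front swivel castor (wheel 25 mm across, 10 wide), mostly under the deck. Vertical swivel axis 55 mm ahead and +36 mm (y) of the caddy middle; the wheel sits 16 mm to the castor's own -x. Trails straight when its x points as the caddy x does (wheel 39 mm ahead of the middle). Starts at any angle; 60 to 120 mm of rolling forwards straightens it.
- wheel_right (a point): wheel centre of the right front swivel castor (wheel 25 mm across, 10 wide), mostly under the deck. Vertical swivel axis 55 mm ahead and -36 mm (y) of the caddy middle; the wheel sits 16 mm to the castor's own -x. Trails straight when its x points as the caddy x does (wheel 39 mm ahead of the middle). Starts at any angle; 60 to 120 mm of rolling forwards straightens it.
- console_face (a point): centre of the front face of the fixed black stringing machine console (160 mm deep, 270 wide, 150 high, silver tension head on top to 0.21 m); x points out of the face, the way the caddy is rolled out, z up; the point is 75 mm above the bench
- mark (a point): centre, at bench level, of the yellow outline (190 x 130 mm, flat, on a flat black mat) on which the caddy must stand centred; x points into the bay (where the caddy's nose must point), y left, z up
- riser_edge (a point): middle of the near lower edge of the fixed clear riser shelf over the bay, 35 mm ahead (x) of the mark, 128 mm above the bench; same axes as the mark. The shelf runs from here 110 mm to +x, is 8 mm thick, 270 mm wide, on four posts at y = +-127 mm; three grip rolls stand on it, to 186 mm above the bench
- button_pivot (a point): vertical pivot axis of the turnbutton, 125 mm behind (-x) and 120 mm to the right (-y) of the mark; 38 mm above the bench, on a fixed steel block 28 mm high. Same axes as the mark.
- turnbutton (a joint): angle of the red turnbutton, a bar 18 mm wide, 30 to 46 mm above the bench; long arm 95 mm from the pivot, short end 40 mm. 0: long arm points to -x of the mark, beside the lane. Grows clockwise seen from above to a stop at 1.57: long arm points to +y of the mark, across the lane behind the tail. Starts at 0 to 0.3. Under 1 N at the fin turns it; stays where left.
- button_fin (a point): the black upright fin on the turnbutton's long arm, 60 mm from the pivot: 40 mm long (along the arm, x), 12 mm thick (y), from 45 to 87 mm above the bench; this point is at its centre, 70 mm above the bench
- reel: bystander: loose orange reel, 84 mm across, 50 mm high; origin under its centre
- grip_can: bystander: loose can with green band, 54 mm across, 110 mm high; origin under its centre
- grip_pack: bystander: loose white pack 100 x 75 mm, 34 mm high, with three yellow rolls; origin under its centre
Things that resemble listed ones, but are neither listed nor needed, are in the scene too. Of the things that look like the caddy, the middle-sized one is meant.

How it is judged:
By the outcome, as a careful person would: the job done as asked, in the order asked, and still so for the second after the job is handed in, with the robot touching nothing.
It also fails if it takes over 67 s, if anything falls off the work surface, if the arm or the gripper's body presses on something with over 40 N, if the wrist force passes 120 N, or if a joint passes its speed limit or range.

## Working session

There is one attempt and no reset: what is moved stays moved. The work goes in short steps, each a Python script; the robot and the scene stay as the last script left them, time stands still between calls to the robot, and variables do not carry over. Pictures are saved under pics/ and viewed, at most 10 in all, crops included, and the job is handed in when it is done.

```bash
mkdir -p pics; ls; cat > h.py <<'E'
import numpy as np, cv2
from rig import robot
def snap(n,f):
    im=robot.grab_frame(n); cv2.imwrite(f'pics/{f}.png',im[:,:,::-1]); return im
def K(c): return np.array([[c['fx'],0,c['cx']],[0,c['fy'],c['cy']],[0,0,1]])
def ray(n,px,c=None):
    c=c or robot.camera_info(n); R=cv2.Rodrigues(np.array(c['rvec'],float))[0]; t=np.array(c['tvec'],float).ravel()
    u=cv2.undistortPoints(np.array(px,float).reshape(-1,1,2),K(c),np.array(c['dist'],float)).reshape(-1,2)
    d=np.c_[u,np.ones(len(u))]@R; return -R.T@t,d
def onz(n,px,z,c=None):
    o,d=ray(n,px,c); return o+d*((z-o[2])/d[:,2])[:,None]
def proj(n,P,c=None):
    c=c or robot.camera_info(n)
    return cv2.projectPoints(np.array(P,float).reshape(-1,3),np.array(c['rvec'],float),np.array(c['tvec'],float),K(c),np.array(c['dist'],float))[0].reshape(-1,2)
E
python3 - <<'E'
from h import *
a=snap('top','t0');b=snap('side','s0')
for n,i in(('top',a),('side',b)): cv2.imwrite(f'pics/{n}_big.png',cv2.resize(i[:,:,::-1],(800,600),interpolation=cv2.INTER_CUBIC))
for n in('top','side'): print(ray(n,[[256,192]]))
print(robot.get_state()['time'])
E
```

```text
pics
(array([ 0.4754081 , -0.05170063,  1.07034775]), array([[ 0.04841177, -0.01166739, -0.99879996]]))
(array([ 0.15747835, -1.04246769,  0.80133312]), array([[ 0.3126566 ,  0.78029149, -0.54178214]]))
0.1
```

View pics/top_big.png

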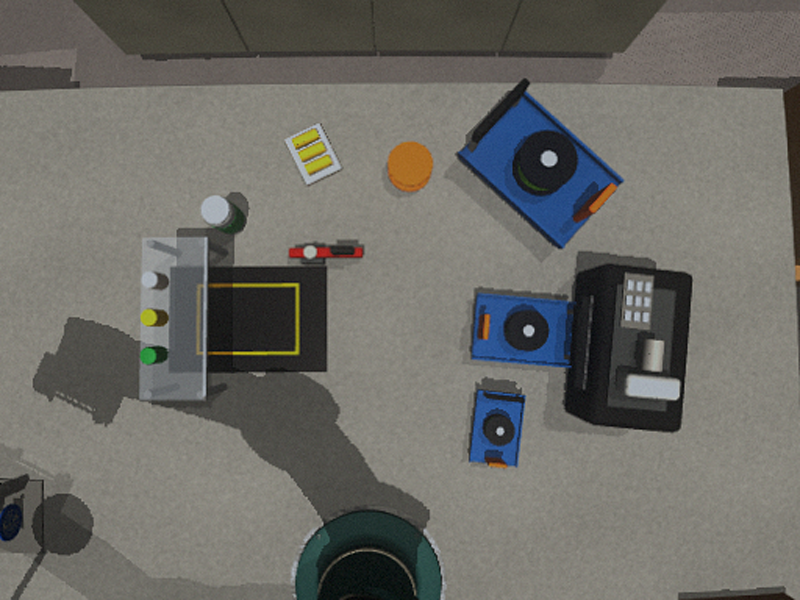

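View pics/side_big.png

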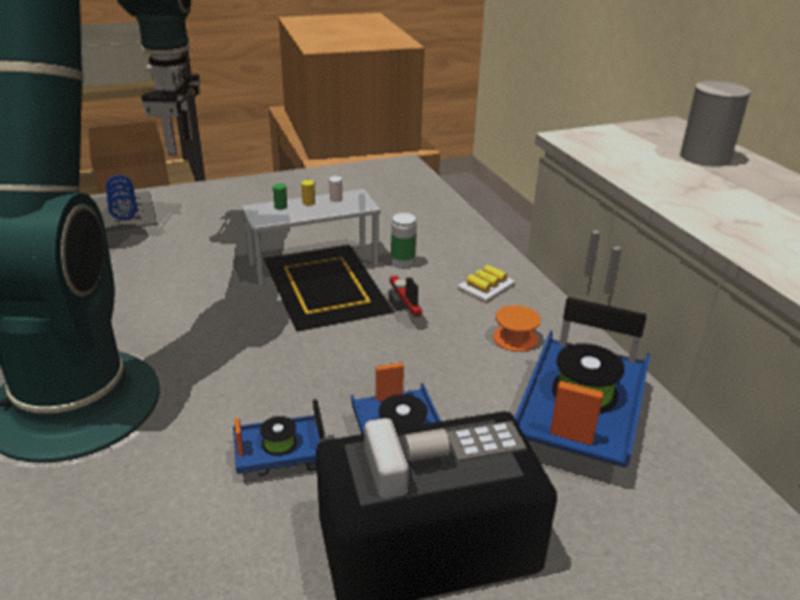

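The top view (800 px scale) has three blue caddies: large at (540,165), middle at (523,328) and small at (497,428). The middle-sized one, with its tail against the black machine and nose pointing left at the mark, is the one meant. The mark is at (248,318) and the turnbutton pivot is at (310,252) with its fin at (345,250). Next I'll measure these and confirm with a crop.

```bash
cat > m.py <<'E'
from h import *
def blobs(im,lo,hi,roi,amin=15):
    h=cv2.cvtColor(im,cv2.COLOR_RGB2HSV); m=cv2.inRange(h,np.array(lo),np.array(hi)); z=np.zeros_like(m); x0,y0,x1,y1=roi; z[y0:y1,x0:x1]=m[y0:y1,x0:x1]
    cs=[c for c in cv2.findContours(z,cv2.RETR_EXTERNAL,cv2.CHAIN_APPROX_NONE)[0] if cv2.contourArea(c)>=amin]
    return sorted(cs,key=cv2.contourArea,reverse=True),z
BLUE=((100,120,60),(125,255,255)); OR=((5,150,120),(16,255,255)); YEL=((22,120,90),(35,255,255)); RED=((0,150,80),(4,255,255))
def box(n,c,z):
    P=onz(n,cv2.boxPoints(cv2.minAreaRect(c)),z); return P[:,:2]
E
python3 - <<'E'
from m import *
im=cv2.imread('pics/t0.png')[:,:,::-1].copy()
np.set_printoptions(precision=4,suppress=True)
b,_=blobs(im,*BLUE,(295,50,400,310),40)
for c in b: 
    P=box('top',c,.052); print('blue',cv2.contourArea(c),cv2.boundingRect(c),P.mean(0),P.tolist(),np.linalg.norm(P[0]-P[1]),np.linalg.norm(P[1]-P[2]))
for c in blobs(im,*OR,(295,180,400,310),8)[0]: print('or',cv2.boundingRect(c),box('top',c,.108).tolist())
c=blobs(im,*YEL,(120,170,200,240),5)[0]
for q in c: print('yel',cv2.boundingRect(q),box('top',q,0).tolist())
for q in blobs(im,*RED,(175,145,240,175),5)[0]: print('red',cv2.boundingRect(q),box('top',q,.046).tolist())
cr=im[140:300,280:460]; cv2.imwrite('pics/crop.png',cv2.resize(cr[:,:,::-1],(720,640)[:1]+(600,),interpolation=cv2.INTER_CUBIC))
cr=im[145:240,90:250]; cv2.imwrite('pics/crop2.png',cv2.resize(cr[:,:,::-1],(800,475),interpolation=cv2.INTER_CUBIC))
E
```

```text
blue 4590.5 (295, 59, 104, 100) [ 0.7697 -0.326 ] [[0.7927906086612864, -0.17270123549615563], [0.9234531824385064, -0.2908117395087958], [0.7448076832091494, -0.4803801159513511], [0.6177693304132461, -0.3599632112964377]] 0.1761329025032159 0.26048106215610484
blue 2487.5 (302, 188, 65, 48) [ 0.4692 -0.2861] [[0.4189733955962226, -0.1889682694404775], [0.5379213828230957, -0.20175501382800734], [0.5198375099781885, -0.383833036006645], [0.40020884562347203, -0.36983197931177914]] 0.11963329176009653 0.18297385774354552
blue 1157.0 (301, 249, 35, 50) [ 0.295  -0.2348] [[0.2375992056111343, -0.18324919555268493], [0.3640294035148284, -0.19992447304974295], [0.35262358817279504, -0.2865187306060102], [0.2258765903419903, -0.26947353408149144]] 0.1275251340778403 0.08734218949246526
or (309, 201, 4, 16) [[0.4967971839815586, -0.20377603575222394], [0.49671736744687567, -0.2118012160948231], [0.4568724495660393, -0.21111347136230024], [0.4569630074548198, -0.20310509073116287]]
yel (149, 181, 43, 46) [[0.42978418978288935, 0.25197304962214234], [0.5627245285210988, 0.25274555530441595], [0.561571409662452, 0.12780924949751873], [0.4289147779619308, 0.1278360671108085]]
red (202, 158, 30, 7) [[0.6231629684812071, 0.08891324052326405], [0.6224280882363995, 0.006474434557143638], [0.6052680257623902, 0.006557354526351707], [0.6060008409826817, 0.0889039474509502]]
red (185, 159, 10, 6) [[0.6207647225106061, 0.137314224172012], [0.6205153191491953, 0.11167734856697223], [0.6062138031054659, 0.11164879267975206], [0.6064591242094096, 0.1372617558540842]]
```

View pics/crop.png

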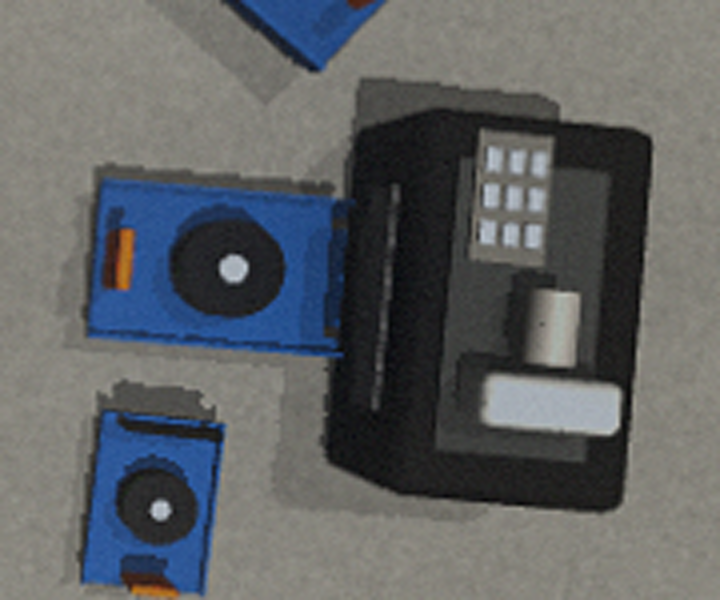

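View pics/crop2.png

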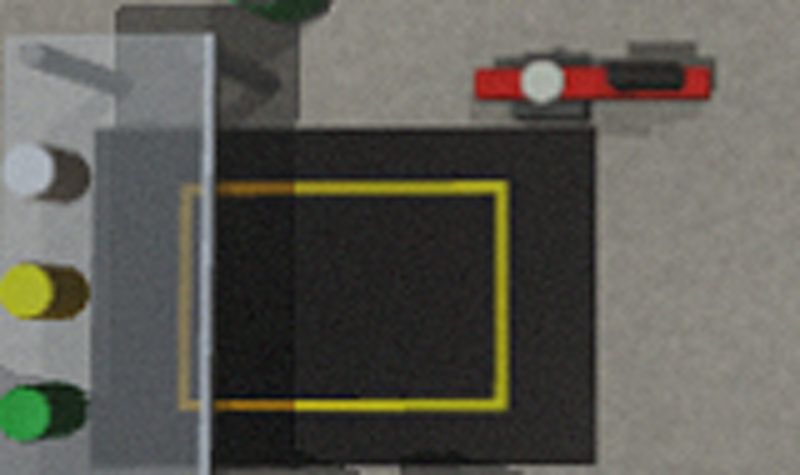

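The crop confirms the target: its blob measures 183 x 120 mm, which fits the 180 x 120 mm deck. The large one measures 260 x 176 mm and the small one 127 x 87 mm. In the second crop the yellow outline spans (182–508, 182–410), the pivot cap is at (542,80) and the fin at (646,76). Now I'll refine these and check IK.

```bash
python3 - <<'E'
from m import *
np.set_printoptions(precision=4,suppress=True)
im=cv2.imread('pics/t0.png')[:,:,::-1].copy(); sd=cv2.imread('pics/s0.png')[:,:,::-1].copy()
# outline, incl. part seen through the shelf
c,m=blobs(im,(15,50,70),(35,255,255),(122,178,195,230),3)
for q in c: print('yel',cv2.boundingRect(q))
ys,xs=np.nonzero(m); P=onz('top',np.c_[xs,ys],0)[:,:2]; print('mark ext',P.min(0),P.max(0),(P.min(0)+P.max(0))/2)
print('far/near',np.median(P[P[:,1]>P[:,1].max()-.006],0),np.median(P[P[:,1]<P[:,1].min()+.006],0))
for s in(0,1):
    e=P[(P[:,0]>.55) if s else (P[:,0]<.44)]; e=e[(e[:,1]<.23)&(e[:,1]>.14)]; print('side line',np.polyfit(e[:,1],e[:,0],1),e[:,0].mean())
cs,m=blobs(sd,*YEL,(170,155,245,205),5); q=np.vstack(cs).reshape(-1,2); Ps=onz('side',cv2.boxPoints(cv2.minAreaRect(q)),0)[:,:2]
hull=onz('side',q,0)[:,:2]; print('side mark ext',hull.min(0),hull.max(0),(hull.min(0)+hull.max(0))/2)
# pivot cap / fin
h=cv2.cvtColor(im,cv2.COLOR_RGB2HSV)
w=((h[...,1]<60)&(h[...,2]>150)); ys,xs=np.nonzero(w[152:170,190:207]); print('cap',onz('top',[[xs.mean()+190,ys.mean()+152]],.05))
k=(h[...,2]<50)[154:166,210:230]; ys,xs=np.nonzero(k); print('fin',len(xs),onz('top',[[xs.mean()+210,ys.mean()+154]],.08))
# caddy sides
b,_=blobs(im,*BLUE,(295,185,367,240),40); q=b[0].reshape(-1,2); P=onz('top',q,.052)[:,:2]
for lo in(1,0):
    e=P[(P[:,1]>-.35)&(P[:,1]<-.21)&((P[:,0]<.43) if lo else (P[:,0]>.51))]; f=np.polyfit(e[:,1],e[:,0],1); print('side',f,np.polyval(f,-.286),len(e))
print('nose edge', P[:,1].max())
st=robot.get_state(); print(st['tool_rot'],st['ee_pos'])
def T(a): # tool down, y along (sin a, cos a)
    y=np.array([np.sin(a),np.cos(a),0]); z=np.array([0,0,-1.]); return np.c_[np.cross(y,z),y,z]
for s in(0,np.pi):
    for p in([.48,-.208,.093],[.495,.14,.093],[.495,-.03,.093],[.495,.141,.093],[.64,.038,.075],[.555,.075,.075]): print(s,p,robot.ik(p,T(.1+s)))
E
```

```text
yel (133, 181, 59, 47)
yel (126, 182, 4, 45)
mark ext [0.426  0.1278] [0.5631 0.3216] [0.4946 0.2247]
far/near [0.4951 0.3186] [0.4936 0.1307]
side line [0.0107 0.4284] 0.43040108947000744
side line [0.0092 0.5574] 0.5591323485975337
side mark ext [0.4256 0.128 ] [0.5627 0.2209] [0.4941 0.1745]
cap [[0.6145 0.0997 0.05  ]]
fin 66 [[0.6124 0.0384 0.08  ]]
side [0.0997 0.4388] 0.41029094604317323 49
side [0.0963 0.5555] 0.5279952694462825 49
nose edge -0.1916098245155795
[[-0.9048  0.4258 -0.0004]
 [ 0.4258  0.9048 -0.001 ]
 [-0.0001 -0.0011 -1.    ]] [0.266  0.5652 0.2239]
0 [0.48, -0.208, 0.093] [-0.1425  0.4764  0.612   1.9918 -0.3809  0.7874  2.1614]
0 [0.495, 0.14, 0.093] [-0.4862  0.4009  0.1815  2.0018 -0.1038  0.7475  1.2282]
0 [0.495, -0.03, 0.093] [-0.3245  0.3905  0.3857  2.0513 -0.2146  0.7375  1.6654]
0 [0.495, 0.141, 0.093] [-0.4868  0.4013  0.1801  2.0011 -0.1031  0.7477  1.2257]
0 [0.64, 0.038, 0.075] [-0.2646  0.6205  0.2167  1.688  -0.167   0.8511  1.4941]
0 [0.555, 0.075, 0.075] [-0.3735  0.5013  0.2324  1.9004 -0.1618  0.7578  1.4199]
3.141592653589793 [0.48, -0.208, 0.093] [-0.4534  0.6796  1.0718  1.9998 -0.7586  0.9309 -0.6497]
3.141592653589793 [0.495, 0.14, 0.093] [-0.8383  0.4638  0.6201  2.0129 -0.379   0.7789 -1.6646]
3.141592653589793 [0.495, -0.03, 0.093] [-0.6579  0.4908  0.8121  2.0608 -0.5005  0.7937 -1.2132]
3.141592653589793 [0.495, 0.141, 0.093] [-0.8397  0.4641  0.6197  2.0122 -0.379   0.7791 -1.6665]
3.141592653589793 [0.64, 0.038, 0.075] [-0.549   0.7012  0.6285  1.6984 -0.5018  0.9086 -1.3876]
3.141592653589793 [0.555, 0.075, 0.075] [-0.6541  0.5658  0.6004  1.9097 -0.4366  0.7985 -1.486 ]
```

Cross-checks hold. The pivot cap lies within 1.5 mm of where the mark predicts, the tab within 1 mm, and both cameras agree on the outline to 1 mm. Caddy centre is ≈ (0.469, −0.2865) with its nose 5.6° off +y. The mark is ≈ (0.495, 0.225) at 0.5°. I'll tow by the tab along a smooth path for the rear axle.

```bash
cat >> m.py <<'E'
def T(a):
    y=np.array([np.sin(a),np.cos(a),0]); z=np.array([0,0,-1.]); return np.c_[np.cross(y,z),y,z]
def quint(y0,x0,s0,y1,x1,s1):
    from scipy.interpolate import BPoly
    return BPoly.from_derivatives([y0,y1],[[x0,s0,0],[x1,s1,0]])
M=np.array([.4949,.2252]); AL=.008
def follow(ys,X,off,z,v):
    d=X.derivative()
    for y in ys:
        a=float(np.arctan(d(y))); p=np.array([X(y)+off*np.sin(a),y+off*np.cos(a),z]); robot.move_linear(p,velocity=v,frame=T(a))
E
python3 - <<'E'
from m import *
a0=np.arctan(.098); tab=np.array([.4767,-.2085])
p=robot.get_state()['ee_pos']
robot.gripper_to(.042)
robot.move_linear([p[0],p[1],.36],velocity=.25)
robot.move_ptp([*tab,.26],T(a0))
robot.move_linear([*tab,.093],velocity=.12,threshold=15)
robot.gripper_to(0.0); s=robot.get_state(); print(s['time'],s['ee_pos'],s['opening'],s['grasp_force'],s['force'])
c=tab-.078*np.array([np.sin(a0),np.cos(a0)]); A0=c-.06*np.array([np.sin(a0),np.cos(a0)])
y0=A0[1]+.036; y1=-.03
# straight out first, then S-curve
q=np.array([*(tab+.036*np.array([np.tan(a0),1])),.093]); robot.move_linear(q,velocity=.07)
X=quint(y0,A0[0]+.036*np.tan(a0),np.tan(a0),y1,M[0]+AL*(y1-M[1]),AL)
follow(np.linspace(y0,y1,11)[1:],X,.138,.093,.08)
a=np.arctan(AL); yt=.01; ax=np.array([M[0]+AL*(yt-M[1]),yt]); e=ax+.138*np.array([np.sin(a),np.cos(a)])
robot.move_linear([*e,.093],velocity=.08,frame=T(a))
s=robot.get_state(); print(s['time'],s['ee_pos'],s['opening'],s['force'],s['moment'])
robot.gripper_to(.042)
robot.move_linear([*e,.22],velocity=.2)
robot.move_linear([.40,-.15,.26],velocity=.3)
im=snap('top','t1'); s2=snap('side','s1'); print(robot.get_state()['time'])
cv2.imwrite('pics/t1c.png',cv2.resize(im[140:300,100:340,::-1],(800,533),interpolation=cv2.INTER_CUBIC))
E
```

```text
6.7 [ 0.47671633 -0.20851071  0.0930374 ] 0.009941654784765129 30.00024765729904 [ 0.39393856 -0.58761562  1.44539445]
13.0333 [0.49422772 0.14804579 0.09299986] 0.009799432889830675 [-1.07178681 -0.18417276  1.87986092] [-0.00606963  0.22083414 -0.04057201]
15.8
```

View pics/t1c.png

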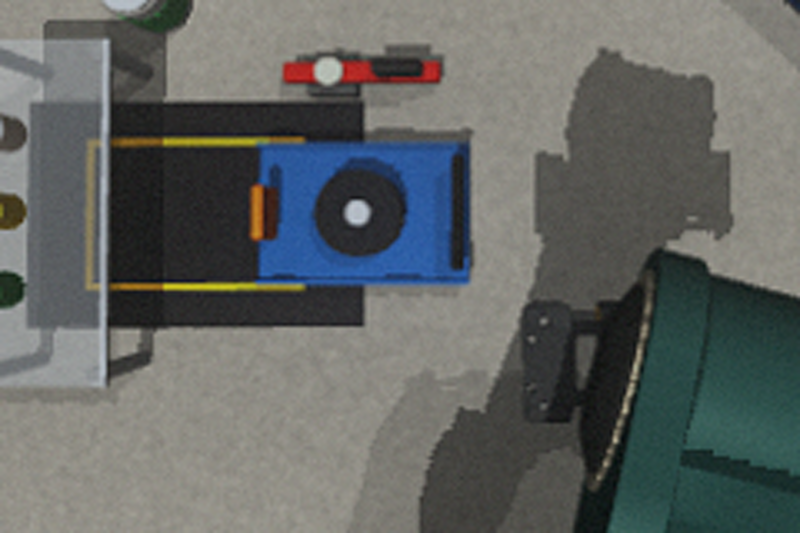

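The caddy is out on the lane with its nose tab at (262,212) and tail bar at (458,210). It looks square with the outline and its tail is clear of the machine. Measuring the residual error.

```bash
cat >> m.py <<'E'
def pose(im,roi):
    b,_=blobs(im,*BLUE,roi,40); P=onz('top',np.vstack(b).reshape(-1,2),.052)[:,:2]; y0,y1=P[:,1].min(),P[:,1].max()
    r=[]
    mx=(P[:,0].min()+P[:,0].max())/2
    for sg in(-1,1):
        e=P[(P[:,1]>y0+.02)&(P[:,1]<y1-.02)&(sg*(P[:,0]-mx)>.045)]; r.append(np.polyfit(e[:,1]-(y0+y1)/2,e[:,0],1))
    r=np.array(r); return r,(y0,y1),r.mean(0)
E
python3 - <<'E'
from m import *
np.set_printoptions(precision=4,suppress=True)
im=cv2.imread('pics/t1.png')[:,:,::-1].copy()
r,y,m=pose(im,(170,175,250,230)); print(r,y,'slope,x',m,'yc',sum(y)/2)
print('expected', M[0]+AL*(.07-M[1]), .07)
h=cv2.cvtColor(im,cv2.COLOR_RGB2HSV); c=blobs(im,*OR,(165,185,190,220),5)[0]
print('tab',[box('top',q,.108).mean(0) for q in c], 'exp .1480')
k=(h[...,2]<55)[183:223,233:241]; ys,xs=np.nonzero(k); print('bar',len(xs),onz('top',[[xs.mean()+233,ys.mean()+183]],.108))
ys,xs=np.nonzero(((h[...,1]<40)&(h[...,2]>150))[195:212,200:215]); print('hub',onz('top',[[xs.mean()+200,ys.mean()+195]],.084))
E
```

```text
[[-0.0071  0.4354]
 [ 0.0231  0.5522]] (np.float64(-0.018799724117229806), np.float64(0.15858022433255728)) slope,x [0.008  0.4938] yc 0.06989025010766374
expected 0.4936584 0.07
tab [array([0.4934, 0.1482])] exp .1480
bar 100 [[ 0.4929 -0.0123  0.108 ]]
hub [[0.4936 0.0707 0.084 ]]
```

Residual errors are about 1 mm. Next: grip the tail bar and push straight onto the mark.

```bash
python3 - <<'E'
from m import *
np.set_printoptions(precision=4,suppress=True)
a=np.arctan(AL); u=np.array([np.sin(a),np.cos(a)]); bar=M-u*(.1552+.082)
robot.move_linear([*bar,.2],velocity=.25,frame=T(a))
robot.move_linear([*bar,.093],velocity=.12,threshold=15)
robot.gripper_to(0.0); s=robot.get_state(); print(s['time'],s['ee_pos'],s['opening'],s['force'])
e=M-u*.082
robot.move_linear([*e,.093],velocity=.06)
s=robot.get_state(); print(s['time'],s['ee_pos'],s['opening'],s['force'],s['moment'])
robot.gripper_to(.042)
robot.move_linear([*e,.2],velocity=.15)
robot.move_linear([.46,-.12,.22],velocity=.3)
im=snap('top','t2'); sd=snap('side','s2'); print(robot.get_state()['time'])
cv2.imwrite('pics/t2c.png',cv2.resize(im[140:300,80:320,::-1],(800,533),interpolation=cv2.INTER_CUBIC))
print(pose(im,(136,175,250,230)))
h=cv2.cvtColor(im,cv2.COLOR_RGB2HSV)
u0=proj('top',[[M[0],M[1],.084]])[0].round().astype(int); x0,y0=u0-9
ys,xs=np.nonzero(((h[...,1]<40)&(h[...,2]>150))[y0:y0+18,x0:x0+18]); print('hub',onz('top',[[xs.mean()+x0,ys.mean()+y0]],.084),M)
b0=proj('top',[[*e,.108]])[0].round().astype(int); x0=b0[0]-4;y0=b0[1]-19
ys,xs=np.nonzero((h[...,2]<55)[y0:y0+38,x0:x0+8]); f=onz('top',np.c_[xs+x0,ys+y0],.108); print('bar',f.mean(0),e,np.polyfit(f[:,0],f[:,1],1))
E
```

```text
18.3 [ 0.4931 -0.012   0.0931] 0.01016414985469533 [0.402  0.5474 1.4569]
21.0333 [0.4941 0.144  0.093 ] 0.009453291687525572 [-1.0001  0.8116  6.0748] [0.1464 0.2631 0.0972]
23.7167
(array([[0.0067, 0.4374],
       [0.0092, 0.5525]]), (np.float64(0.13591528143329354), np.float64(0.2748888596295709)), array([0.008, 0.495]))
hub [[0.4947 0.2265 0.084 ]] [0.4949 0.2252]
bar [0.4934 0.1416 0.108 ] [0.4942 0.1432] [0.0017 0.1408]
```

View pics/t2c.png

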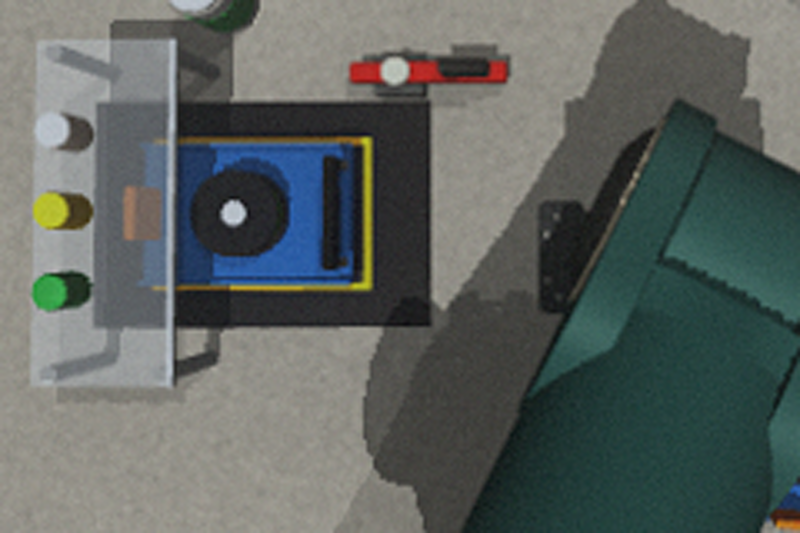

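The caddy stands within about 1 mm of the mark centre and at the same angle. Its tail bar is at (330,212), and it is clear of the robot. Now the turnbutton, pushing the fin from outside with the fingers closed.

```bash
python3 - <<'E'
from m import *
np.set_printoptions(precision=4,suppress=True)
P=np.array([.6140,.0992]); R=T(AL)
def pos(th,ex=0):
    t=th+AL; u=np.array([-np.sin(t),-np.cos(t)]); n=np.array([-np.cos(t),np.sin(t)])
    return P+.06*u-n*(.006+8e-3*abs(np.cos(th))+12.5e-3*abs(np.sin(th))+ex)
robot.gripper_to(0.0)
p=pos(0,.022); robot.move_linear([*p,.2],velocity=.25,frame=R)
hit=robot.move_linear([*p,.075],velocity=.15,threshold=10); print('down hit',hit)
for th in np.linspace(0.0,1.5,11): robot.move_linear([*pos(th),.075],velocity=.07)
hit=robot.move_linear([*pos(1.57,-.015),.075],velocity=.03,threshold=6)
s=robot.get_state(); print(hit,s['time'],s['ee_pos'],pos(1.57),s['force'])
b=pos(1.57,.05); robot.move_linear([*b,.075],velocity=.15); robot.move_linear([*b,.22],velocity=.25); robot.move_linear([.46,-.12,.24],velocity=.3)
im=snap('top','t3'); sd=snap('side','s3'); print(robot.get_state()['time'])
cv2.imwrite('pics/t3c.png',cv2.resize(im[140:300,80:320,::-1],(800,533),interpolation=cv2.INTER_CUBIC))
cv2.imwrite('pics/s3c.png',cv2.resize(sd[100:250,140:340,::-1],(800,600),interpolation=cv2.INTER_CUBIC))
for q in blobs(im,*RED,(150,140,250,220),5)[0]: print('red',box('top',q,.046))
print(pose(im,(136,175,250,230)))
E
```

```text
down hit False
True 30.2083 [0.5549 0.0806 0.0749] [0.5539 0.0811] [ 1.0103 -3.161   2.5477]
32.275
red [[0.652  0.1061]
 [0.6519 0.0918]
 [0.6289 0.0918]
 [0.6291 0.106 ]]
red [[0.6033 0.106 ]
 [0.6032 0.0917]
 [0.5747 0.0917]
 [0.5748 0.1059]]
red [[0.5407 0.1087]
 [0.5406 0.0918]
 [0.5208 0.0918]
 [0.5209 0.1087]]
(array([[0.0067, 0.4374],
       [0.0092, 0.5525]]), (np.float64(0.13591528143329354), np.float64(0.2748888596295709)), array([0.008, 0.495]))
```

View pics/t3c.png

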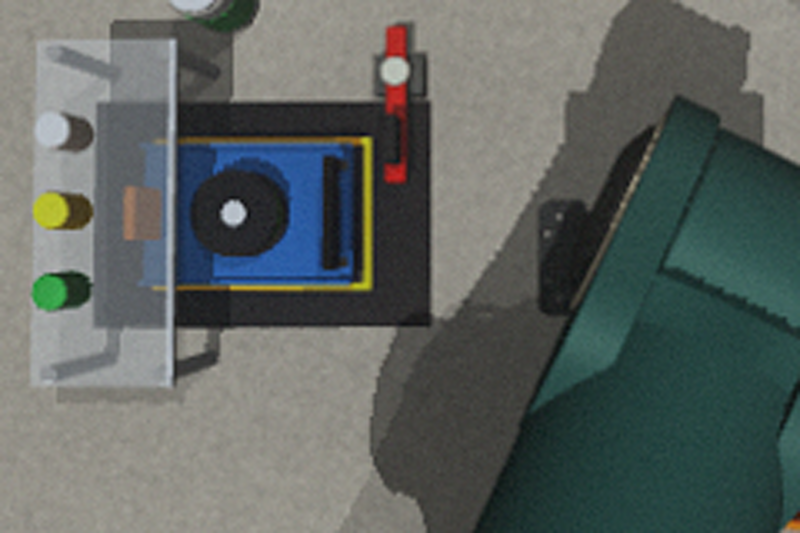

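View pics/s3c.png

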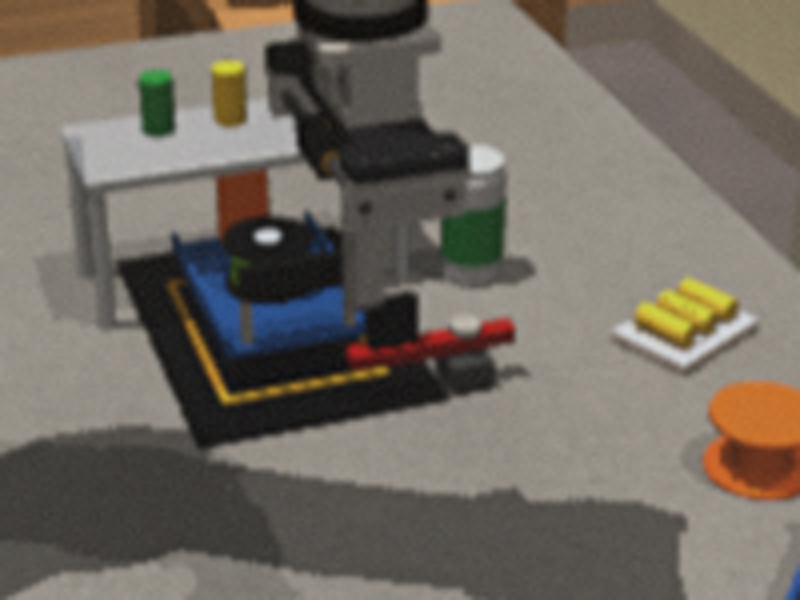

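Top view: the red arm runs straight across from (395,28) to (396,182), square to the lane and against its stop. The caddy hasn't moved, and the can, reel and pack are undisturbed in the side view. The robot is clear, so I'm handing in.

```bash
python3 -c "
from rig import robot
print(robot.sign_off())"
```

```text
the job is handed in; nothing more can be done
None
```

The job is handed in: the caddy stands within about 1 mm of the yellow outline's centre, square to it and let go, and the turnbutton is fully across behind its tail. The castors were hidden under the deck, so I take them as trailing straight because both rolling stages ended straight. The last camera check was at about 32 s of the 67 s allowed.

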